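# Lock the lamp cover of a microscope light source

## Task

The top cover of the microscope's light-source box is held by three captive slotted screws, and two of them are still open. Take the key from its stand, use its blade to turn both open screws clockwise fully to their stops, leave the third locked, then put the key back upright in its stand. Turn the screws with the key only, not with the fingers, and do not disturb the bottle, the slide case or the dish.

Things in the scene. Friction and masses are not known exactly. Their poses are not given: they have to be found in the camera images.
- key: Loose panel key, 108 mm long, 0.14 kg, upright in its stand. Origin: bottom centre of its blade; z up the key. Blade 22 mm wide (x), 4.5 thick (y; 3 at the tip), z 0-20 mm; round collar 38 mm across, z 20-26; shank 14 mm across; flat black handle 50 mm along x, 16 thick along y, z 66-108, to grip across its 16 mm. Half a turn about z changes nothing.
- pocket (a point): Centre of the mouth of the round pocket in the key's stand, a fixed grey block 70 x 70 x 35 mm, on either side of the box; z up. Pocket 29 mm across, 25 deep: the key's blade hangs in it at any yaw and its collar rests on the block's top, the key's origin then 20 mm below this point.
- lightbox: The light-source box, white, fixed, 170 mm (x) x 270 mm (y), its grey top cover 90 mm above the bench. The origin is the centre of its underside. The three screws stand in a row along its y, 80 mm apart, 20 mm to the robot's side of the middle; which screw is at which place varies.
- slot_a (a point): Centre of the slot's mouth, level with the head's top (106 mm above the bench), turning with the screw; x points along the slot (either way is the same), z up. The slot is straight, 8 mm wide, 28 mm long, 11.5 mm deep, closed at both ends.
- slot_b (a point): Centre of the slot's mouth, level with the head's top (106 mm above the bench), turning with the screw; x points along the slot (either way is the same), z up. The slot is straight, 8 mm wide, 28 mm long, 11.5 mm deep, closed at both ends.
- slot_c (a point): Centre of the slot's mouth, level with the head's top (106 mm above the bench), turning with the screw; x points along the slot (either way is the same), z up. The slot is straight, 8 mm wide, 28 mm long, 11.5 mm deep, closed at both ends.
- bush_a: The fixed dark ring (48 mm across, 6 mm high) on the cover with the captive screw of slot_a in it: a steel head 36 mm across standing 16 mm above the cover, slotted across its top. Origin: centre of the ring's underside, on the screw's upright axis; axes as the box's.
- bush_b: The fixed dark ring (48 mm across, 6 mm high) on the cover with the captive screw of slot_b in it: a steel head 36 mm across standing 16 mm above the cover, slotted across its top. Origin: centre of the ring's underside, on the screw's upright axis; axes as the box's.
- bush_c: The fixed dark ring (48 mm across, 6 mm high) on the cover with the captive screw of slot_c in it: a steel head 36 mm across standing 16 mm above the cover, slotted across its top. Origin: centre of the ring's underside, on the screw's upright axis; axes as the box's.
- screw_a (a joint): Angle in rad of the screw of slot_a: 0 open, grows as it is turned clockwise seen from above, 1.4 at the stop, fully locked (the slot then lies along the box's x). Stiff: it needs about 0.06 N m and stays where it is left. It starts open, between 0 and 0.3.
- screw_b (a joint): Angle in rad of the screw of slot_b: 0 open, grows as it is turned clockwise seen from above, 1.4 at the stop, fully locked (the slot then lies along the box's x). Stiff: it needs about 0.06 N m and stays where it is left. It starts open, between 0 and 0.3.
- screw_c (a joint): Angle in rad of the screw of slot_c: 0 open, grows as it is turned clockwise seen from above, 1.4 at the stop, fully locked (the slot then lies along the box's x). Stiff: it needs about 0.06 N m and stays where it is left. It starts locked at 1.4.
- oil_bottle: Bystander: amber bottle 48 mm across and 95 mm high, origin at the centre of its underside; on the other side of the box from the stand.
- slide_case: Bystander: flat grey slide case 70 x 150 x 33 mm, beyond the box, origin at the centre of its underside.
- dish: Bystander: shallow glass dish 90 mm across, 16 mm high, beyond the box, origin at the centre of its underside.
Things that resemble listed ones, but are neither listed nor needed, are in the scene too. Leave any green or pink look-alike of the part that bears pocket alone.

How it is judged:
By the outcome, as a careful person would: the job done as asked, in the order asked, and still so for the second after the job is handed in, with the robot touching nothing.
It also fails if it takes over 58 s, if anything falls off the work surface, if the arm or the gripper's body presses on something with over 40 N, if the wrist force passes 120 N, or if a joint passes its speed limit or range.

## Robot

A 7-joint arm with a two-finger parallel gripper is mounted at the origin on the work surface. World frame = base frame: x ahead of the robot, y to its left, z up, the work surface at z = 0. Lengths are in m, angles in rad, forces in N, time in s.
With the tool pointing down it reaches from about 0.4 to 0.85 m from the base axis. Payload 4.4 kg.
Tool frame: the origin (TCP) lies at the centre of the arm's flange, where the gripper is bolted on; the fingertips stand bot.finger_overhang ahead of it and the grasp point (between the pads) lies 180 mm ahead of it (bot.finger_overhang is the distance from the TCP to the fingertips, in m); z points along the fingers, y is the line along which they close (so a half turn about z gives the same grasp; the last joint's range is limited). The gripper opens to 94 mm and grips with 3 to 60 N. Pads are 16 mm wide; open, the fingers measure 119 mm over their backs; the gripper's body (75 mm by 177 mm) begins 78 mm behind the grasp point.
Start: joints at [-1.276, 0.628, 0.038, 1.517, -0.027, 0.996, -0.02], TCP at [0.229, 0.608, 0.405] pointing down, gripper open.
Joint ranges: [-3.06, 3.06], [-0.37, 2.12], [-1.25, 1.32], [0.18, 2.47], [-1.1, 4.24], [0.23, 1.98], [-2.94, 2.94]. Speed limits (rad/s): [2.57, 2.57, 3.14, 3.14, 3.14, 3.14, 3.14].

## Interface

Orientations are given as a unit quaternion [w, x, y, z].
In Python, from plant import bot gives the robot as it stands. The module is installed in compiled form; this text tells all that it offers.
- The arm moves only by the tool carry_out, never from a script. Its argument "series" is text: rows parted by semicolons, each of 7 numbers parted by spaces: the shift along the world's x, y, z in m, then the turn, a rotation vector about the world's x, y, z in rad, then the opening, from -1 (shut) to 1 (fully open). In form: tx ty tz wx wy wz fingers; .... A call has exactly 10 rows; each row is the pose to reach, as a shift and turn from the pose commanded when the call began; what a row does not reach only later rows make up. A row lasts 1/8 s, in which the tool goes at most 62.5 mm and 10.7 degrees, less where a joint would pass 70% of its speed; a pose out of reach is approached as far as the arm can. A call with a gripper value outside its range is refused whole. The fingers move at their own pace and stop on an object; "squeeze" is the grip in N (left out, the last holds). Time passes only in rows, so rows that repeat a pose let the fingers close, or fill a call up. It gives the time, the measured TCP pose, the force, the opening and the grip force at its end, in the units of the state.
- bot.get_obs(): the state, without advancing time (a new reading comes with each control period).
- bot.snapshot(name): name is "side" or "top" or "wrist"; returns (picture, depth): 480x640x3 uint8, red, green, blue; 480x640 float32, m along the optical axis (not along the pixel's ray), 0 where there is no reading.
- bot.camera_info(name): a dict with "intrinsics" (3x3 intrinsics, pixels), "R" (3x3) and "t" (3): a world point X has camera coordinates R X + t. Camera axes: x right, y down, z forward; pixel columns grow to the right and rows downward; lengths in m; the calibration is good to about 2 mm. A picture is of the moment at which its call begins: read the wrist's pose just before it. camera_info takes no time and is no camera call; for the wrist camera it gives the pose at the moment of the call.
- bot.hand_in(): hands the job in; it is judged then, once.
The state is a dict: "clock": time; "joint_positions": joint angles; "dq": joint speeds; "tau": joint torques, N m; "tool_pos": TCP position; "orientation": TCP orientation; "contact_force": force on the tool from outside, world axes, zero at the start; "moment": the same for the moment, N m; "finger_gap": finger opening in m; "gripper_force": force on a finger pad.
Only numpy, scipy, OpenCV 4.12 (cv2) and the standard library are available. Lean on these libraries where they do the work, as an engineer would, in place of code of your own. Each camera call takes 0.05 s, during which the arm holds its last target. There are 200 camera calls.

## Working session

There is one attempt and no reset: what is moved stays moved. The work goes in short steps, Python scripts to look and compute and a tool call to move; the robot and the scene stay as the last step left them, time stands still between calls to the robot, and variables do not carry over. Pictures are saved under pics/ and viewed, at most 10 in all, crops included, and the job is handed in when it is done.

Besides the shell and the picture viewer there is one more tool, called after "Emit:" as name(argument=value, ...), one argument or row to a line, values as JSON. carry_out: Moves the arm, as the interface text tells. Its arguments: {"type":"object","properties":{"series":{"type":"string"},"squeeze":{"type":"number"}},"required":["series"]}

```bash
mkdir -p pics; python3 - <<'E'
from plant import bot
import cv2,numpy as np
o=bot.get_obs();print({k:np.round(v,3) for k,v in o.items()},bot.finger_overhang)
for n in("top","side"):
    im,d=bot.snapshot(n);cv2.imwrite(f"pics/{n}0.png",im[:,:,::-1]);np.save(f"pics/{n}0.npy",d)
    c=bot.camera_info(n);print(n,{k:np.round(v,3).tolist() for k,v in c.items()})
E
```

```text
{'clock': np.float64(0.0), 'joint_positions': array([-1.276,  0.629,  0.038,  1.518, -0.027,  0.996, -0.02 ]), 'dq': array([-0.001, -0.001,  0.002, -0.001,  0.   , -0.   ,  0.001]), 'tau': array([ 0.0000e+00, -5.4974e+01,  1.1430e+00, -1.8664e+01, -5.2000e-02,
        2.4000e-02,  0.0000e+00]), 'tool_pos': array([0.229, 0.608, 0.404]), 'orientation': array([-0.   ,  0.179,  0.984, -0.001]), 'contact_force': array([-0.639,  0.019, -0.144]), 'moment': array([0.051, 0.001, 0.007]), 'gripper_force': np.float64(0.0), 'finger_gap': np.float64(0.094)} 0.1992
top {'intrinsics': [[439.558, 0.0, 315.091], [0.0, 439.558, 228.93], [0.0, 0.0, 1.0]], 'R': [[-0.03, -0.999, -0.017], [-0.986, 0.032, -0.161], [0.162, 0.012, -0.987]], 't': [0.07, 0.55, 1.064]}
side {'intrinsics': [[548.432, 0.0, 316.685], [0.0, 548.432, 241.033], [0.0, 0.0, 1.0]], 'R': [[0.846, -0.532, -0.014], [-0.417, -0.646, -0.639], [0.331, 0.547, -0.769]], 't': [-0.451, 0.315, 0.974]}
```

View pics/top0.png

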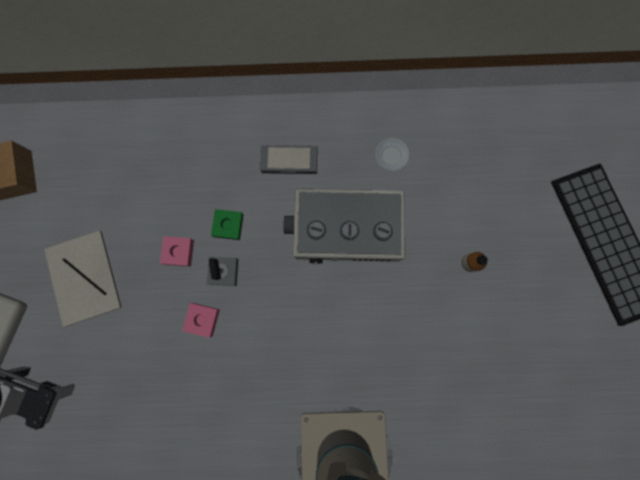

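View pics/side0.png

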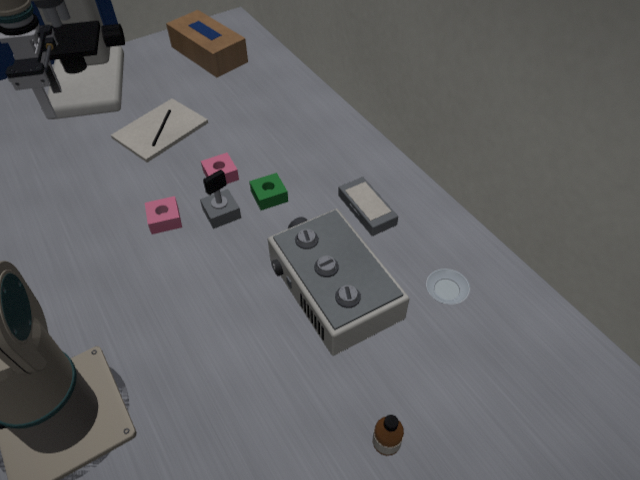

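The side view shows the key with its black handle at (214,182) in the grey stand at (220,208). The look-alikes are pink at (220,168) and (163,214) and green at (269,190). In the top view:
- **Stand candidates:** grey at (222,271) holding the key with its handle at (215,270), pink at (176,251) and (201,320), green at (227,224). I choose the grey one.
- **Screws:** (316,230), (350,230) and (383,231). The middle slot lies along the box's x and looks locked. The outer two are open.

```bash
cat > h.py <<'E'
import numpy as np,cv2
from plant import bot
def ray(c,u,v,z):
    K,R,t=(np.array(c[k]) for k in("intrinsics","R","t"))
    d=R.T@np.linalg.solve(K,np.array([u,v,1.]));o=-R.T@t
    return o+d*(z-o[2])/d[2]
def world(c,d):
    K,R,t=(np.array(c[k]) for k in("intrinsics","R","t"))
    v,u=np.mgrid[:480,:640];P=np.stack([(u-K[0,2])/K[0,0]*d,(v-K[1,2])/K[1,1]*d,d],-1)
    return (P-t)@R
def proj(c,X):
    K,R,t=(np.array(c[k]) for k in("intrinsics","R","t"));p=K@(R@np.array(X)+t);return p[:2]/p[2]
E
python3 - <<'E'
from h import *
c=bot.camera_info("top");im=cv2.imread("pics/top0.png");d=np.load("pics/top0.npy");W=world(c,d)
for n,p in dict(a=(316,230),m=(350,230),r=(383,231)).items(): print(n,ray(c,*p,.106).round(3),W[p[1],p[0]].round(3))
for n,p in dict(tl=(297,191),tr=(403,193),bl=(294,257),br=(403,258)).items(): print(n,ray(c,*p,.09).round(3))
for p in((208,259),(237,259),(236,286),(207,285)): print(ray(c,*p,.035).round(3))
for nm,box in(("top",(195,240,250,300)),):
  x0,y0,x1,y1=box
m=(W[...,2]>.1)&(d>0);m[:, :205]=0;m[:,240:]=0;m[:240]=0;m[300:]=0
P=W[m];print(len(P),P.mean(0),cv2.minAreaRect(P[:,:2].astype(np.float32)))
a=cv2.resize(im[240:300,190:250],(480,480),interpolation=cv2.INTER_CUBIC)
s=cv2.imread("pics/side0.png");b=cv2.resize(s[160:230,190:260],(300,300),interpolation=cv2.INTER_CUBIC)
o=np.zeros((480,780,3),np.uint8);o[:,:480]=a;o[:300,480:]=b;cv2.imwrite("pics/crop1.png",np.clip(o*1.5,0,255).astype(np.uint8))
E
```

```text
a [0.539 0.05  0.106] [0.54  0.05  0.103]
m [ 0.537 -0.031  0.106] [ 0.539 -0.032  0.094]
r [ 0.532 -0.109  0.106] [ 0.533 -0.111  0.096]
tl [0.641 0.094 0.09 ]
tr [ 0.627 -0.165  0.09 ]
bl [0.478 0.105 0.09 ]
br [ 0.468 -0.155  0.09 ]
[0.486 0.326 0.035]
[0.483 0.252 0.035]
[0.416 0.255 0.035]
[0.42  0.328 0.035]
181 [0.45560862 0.28975864 0.11870929] ((0.4560607373714447, 0.2916737496852875), (0.04961737245321274, 0.01688387617468834), 9.692710876464844)
```

View pics/crop1.png

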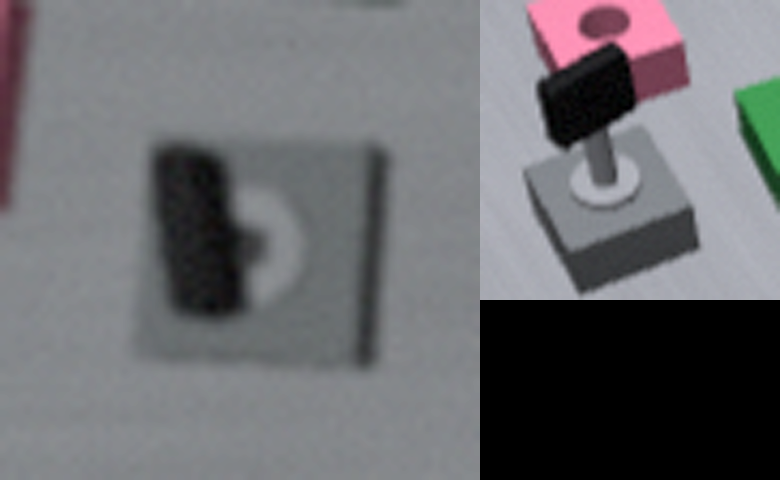

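The crop confirms that the key stands in the grey block: handle in the left panel at about (195,230), collar and shank at (250,245). The handle is at about (0.456, 0.291) with yaw 9.7°. I'll hover over it.

Emit:
carry_out(
  series="0.028 -0.04 0 0 0 -0.18 1; 0.057 -0.08 0 0 0 -0.36 1; 0.085 -0.12 0 0 0 -0.54 1; 0.113 -0.16 0 0 0 -0.72 1; 0.142 -0.2 0 0 0 -0.9 1; 0.17 -0.24 0 0 0 -1.08 1; 0.199 -0.28 0 0 0 -1.26 1; 0.227 -0.317 0 0 0 -1.44 1; 0.227 -0.317 0 0 0 -1.62 1; 0.227 -0.317 0 0 0 -1.8 1",
)

```text
clock: 1.35
tool_pos: [0.4568, 0.2904, 0.4044]
orientation: [0.0, 0.884, 0.468, -0.0]
contact_force: [-0.4, 1.2, 0.1]
finger_gap: 0.094
gripper_force: 0.0
```

Emit:
carry_out(
  series="0 0 0 0 0 -0.18 1; 0 0 0 0 0 -0.36 1; 0 0 0 0 0 -0.54 1; 0 0 0 0 0 -0.72 1; 0 0 0 0 0 -0.813 1; 0 0 0 0 0 -0.813 1; 0 0 0 0 0 -0.813 1; 0 0 0 0 0 -0.813 1; 0 0 0 0 0 -0.813 1; 0 0 0 0 0 -0.813 1",
)

```text
clock: 2.6
tool_pos: [0.4565, 0.2911, 0.4047]
orientation: [-0.0, 0.996, 0.084, 0.0]
contact_force: [0.1, 0.3, 1.0]
finger_gap: 0.0939
gripper_force: 0.0
```

```bash
python3 - <<'E'
from h import *
c=bot.camera_info("wrist");o=bot.get_obs()
im,d=bot.snapshot("wrist");cv2.imwrite("pics/w1.png",im[:,:,::-1]);np.savez("pics/w1.npz",d=d,**c)
print(o["tool_pos"],o["orientation"],o["joint_positions"].round(2))
R=np.array(c["R"]);print("cam",-R.T@c["t"],R.round(2).tolist(),np.array(c["intrinsics"]).round(0).tolist())
W=world(c,d);m=(W[...,2]>.105)&(W[...,2]<.135)&(d>0)&(np.hypot(W[...,0]-.456,W[...,1]-.29)<.06)
P=W[m];print(len(P),P[:,2].mean() if len(P) else 0,cv2.minAreaRect(P[:,:2].astype(np.float32)) if len(P) else 0)
E
```

```text
[0.45648275 0.29112942 0.4047249 ] [-8.44680781e-05  9.96477295e-01  8.38629401e-02  3.88159237e-05] [-1.12  0.58  0.78  1.84 -0.51  0.93 -1.51]
cam [0.52600891 0.30387306 0.38498257] [[0.17, -0.99, -0.0], [-0.96, -0.16, 0.25], [-0.24, -0.04, -0.97]] [[391.0, 0.0, 318.0], [0.0, 391.0, 235.0], [0.0, 0.0, 1.0]]
1560 0.12210045759536325 ((0.45513927936553955, 0.293975293636322), (0.04930613934993744, 0.015518139116466045), 9.619592666625977)
```

View pics/w1.png

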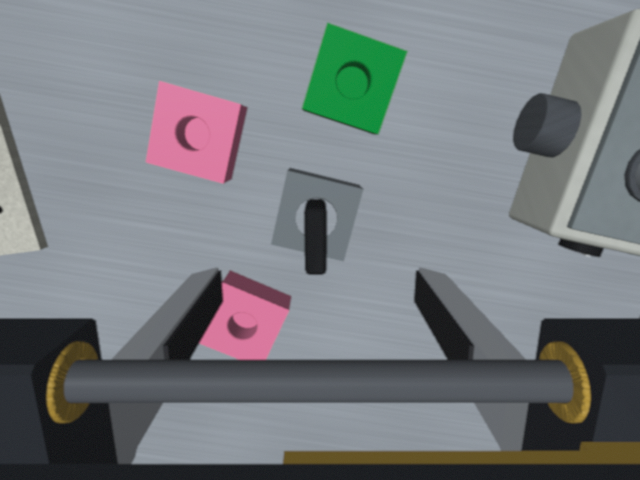

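The wrist view shows the key handle at (316,235), centred and aligned between the open fingers, in the grey stand. The wrist depth gives (0.455, 0.294). I'll descend and grip.

Emit:
carry_out(
  series="-0.001 0.002 -0.03 0 0 0 1; -0.001 0.002 -0.06 0 0 0 1; -0.001 0.002 -0.09 0 0 0 1; -0.001 0.002 -0.12 0 0 0 1; -0.001 0.002 -0.12 0 0 0 1; -0.001 0.002 -0.12 0 0 0 -1; -0.001 0.002 -0.12 0 0 0 -1; -0.001 0.002 -0.12 0 0 0 -1; -0.001 0.002 -0.12 0 0 0 -1; -0.001 0.002 -0.12 0 0 0 -1",
  squeeze=45,
)

```text
clock: 3.9
tool_pos: [0.4554, 0.2932, 0.2849]
orientation: [-0.0, 0.996, 0.084, 0.0]
contact_force: [-0.5, -0.7, 0.1]
finger_gap: 0.0473
gripper_force: 0.0
```

Emit:
carry_out(
  series="0 0 0 0 0 0 -1; 0 0 0 0 0 0 -1; 0 0 0 0 0 0 -1; 0 0 0 0 0 0 -1; 0 0 0 0 0 0 -1; 0 0 0 0 0 0 -1; 0 0 0.02 0 0 0 -1; 0 0 0.05 0 0 0 -1; 0 0 0.085 0 0 0 -1; 0 0 0.12 0 0 0 -1",
)

```text
clock: 5.15
tool_pos: [0.4551, 0.2931, 0.4054]
orientation: [0.0, 0.996, 0.084, -0.0]
contact_force: [-0.5, -0.1, -1.8]
finger_gap: 0.0159
gripper_force: 45.0
```

Emit:
carry_out(
  series="0 -0.04 0 0 0 0 -1; -0.005 -0.08 0 0 0 0 -1; -0.005 -0.13 0 0 0 0 -1; -0.005 -0.18 0 0 0 0 -1; -0.005 -0.23 0 0 0 0 -1; -0.005 -0.28 0 0 0 0 -1; -0.005 -0.32 0 0 0 0 -1; -0.005 -0.32 0 0 0 0 -1; -0.005 -0.32 0 0 0 0 -1; -0.005 -0.32 0 0 0 0 -1",
)

```text
clock: 6.4
tool_pos: [0.4505, -0.0256, 0.4044]
orientation: [-0.0, 0.996, 0.085, -0.0]
contact_force: [-0.8, -0.5, -1.8]
finger_gap: 0.0157
gripper_force: 45.0
```

```bash
python3 - <<'E'
from h import *
c=bot.camera_info("wrist");o=bot.get_obs()
im,d=bot.snapshot("wrist");cv2.imwrite("pics/w2.png",im[:,:,::-1]);np.savez("pics/w2.npz",d=d,**c)
print(o["tool_pos"],o["orientation"],o["joint_positions"].round(2))
for p in((.539,.05,.106),(.536,-.03,.106),(.533,-.11,.106)): print(proj(c,p).round(0))
E
```

```text
[ 0.45049045 -0.02556172  0.40444081] [-2.57082794e-04  9.96385436e-01  8.49466201e-02 -2.63635397e-04] [-0.56  0.45  0.79  2.06 -0.44  0.81 -0.91]
[231.  90.]
[347. 116.]
[460. 140.]
```

View pics/w2.png

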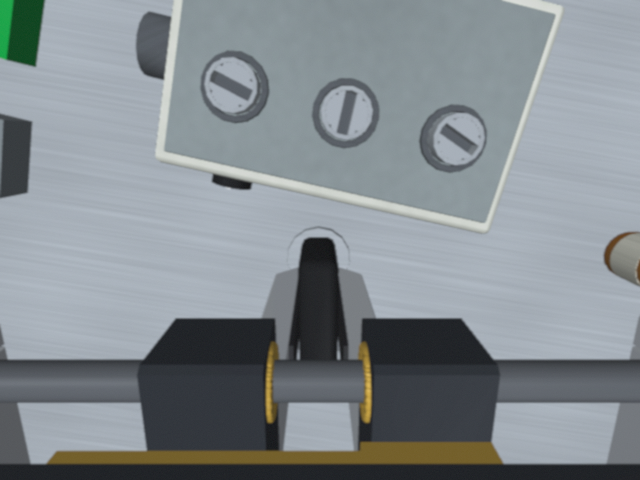

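The wrist view shows the three heads at about (234,86), (346,112) and (458,138). The middle slot lies along the box's x and is locked. The left and right slots are open. The key handle is in the grip at (318,290). I'll measure head centres and slot angles.

```bash
cat > slots.py <<'E'
from h import *
def slots(im,c,pts,show=True):
    g=cv2.cvtColor(im,cv2.COLOR_BGR2GRAY).astype(np.float32);out=[]
    yy,xx=np.mgrid[-.025:.025:.00025,-.025:.025:.00025]   # ortho-rectified patch at z=.106
    K,R,t=(np.array(c[k]) for k in("intrinsics","R","t"))
    for p in pts:
        p=np.array(p,float)
        for _ in range(3):
            X=np.stack([p[0]+xx,p[1]+yy,np.full_like(xx,.106)],-1)@R.T+t;q=X@K.T;q=(q[...,:2]/q[...,2:]).astype(np.float32)
            w=cv2.remap(g,q[...,0],q[...,1],cv2.INTER_LINEAR)
            w=cv2.GaussianBlur(w,(5,5),0);b=np.uint8(w>(np.percentile(w,95)+np.percentile(w,5))/2)
            cs=max(cv2.findContours(b,cv2.RETR_EXTERNAL,cv2.CHAIN_APPROX_NONE)[0],key=cv2.contourArea)
            (cx,cy),r=cv2.minEnclosingCircle(cs);(ex,ey),_,_=cv2.fitEllipse(cv2.convexHull(cs))
            p=p+np.array([ex-100,ey-100])*.00025
        r_=np.hypot(*(np.mgrid[:200,:200]-np.array([ey,ex])[:,None,None]))
        s=np.uint8((b==0)&(r_<62));cs=max(cv2.findContours(s,cv2.RETR_EXTERNAL,cv2.CHAIN_APPROX_NONE)[0],key=cv2.contourArea)
        (sx,sy),(a,e),_=cv2.minAreaRect(cs);pp=np.argwhere(s)[:,::-1].astype(float)
        _,_,V=np.linalg.svd(pp-pp.mean(0),full_matrices=False)
        yaw=np.degrees(np.arctan2(V[0,1],V[0,0]))%180
        print("head",p.round(4),"r",round(r*.25,1),"slot off mm",((np.array([sx,sy])-[ex,ey])*.25).round(1),"size",round(a*.25,1),round(e*.25,1),"yaw",yaw.round(1))
        out.append((p,yaw))
    return out
E
python3 - <<'E'
from slots import *
P=[(.539,.05),(.536,-.03),(.533,-.11)]
z=dict(np.load("pics/w2.npz"));slots(cv2.imread("pics/w2.png"),z,P)
slots(cv2.imread("pics/top0.png"),bot.camera_info("top"),P)
E
```

```text
head [0.542 0.051] r 18.0 slot off mm [-0.   0.1] size 28.9 7.9 yaw 72.8Traceback (most recent call last):
  File "<stdin>", line 3, in <module>
  File "slots.py", line 13, in slots
    (cx,cy),r=cv2.minEnclosingCircle(cs);(ex,ey),_,_=cv2.fitEllipse(cv2.convexHull(cs))
                                                     ~~~~~~~~~~~~~~^^^^^^^^^^^^^^^^^^^^
cv2.error: OpenCV(4.12.0) /io/opencv/modules/imgproc/src/shapedescr.cpp:361: error: (-201:Incorrect size of input array) There should be at least 5 points to fit the ellipse in function 'fitEllipseNoDirect'
```

```bash
sed -i 's/b=np.uint8(w>.*$/v=np.uint8(w);b=cv2.threshold(v,0,1,cv2.THRESH_OTSU)[1]/; s/cv2.convexHull(cs))/cs)/' slots.py
python3 - <<'E'
from slots import *
P=[(.542,.051),(.539,-.029),(.536,-.109)]
z=dict(np.load("pics/w2.npz"))
for nm,c in(("w2",z),("top0",bot.camera_info("top"))):
  for p in P:
    try: slots(cv2.imread(f"pics/{nm}.png"),c,[p])
    except Exception as e: print("fail",str(e)[:60])
E
```

```text
head [0.5419 0.051 ] r 18.2 slot off mm [0.  0.1] size 28.7 7.7 yaw 72.8
head [ 0.5374 -0.0289] r 35.2 slot off mm [ 0.6 -0. ] size 7.5 28.7 yaw 177.1
head [ 0.5339 -0.1085] r 18.3 slot off mm [ 0. -0.] size 28.1 7.7 yaw 66.9
head [0.5424 0.05  ] r 18.1 slot off mm [ 0.1 -0.1] size 28.6 7.8 yaw 72.9
head [ 0.5387 -0.0296] r 18.3 slot off mm [-0.6  0.1] size 7.4 29.6 yaw 176.4
head [ 0.5346 -0.1093] r 18.6 slot off mm [-0.  -0.3] size 28.3 7.5 yaw 66.7
```

Emit:
carry_out(
  series="0.013 0.011 0 0 0 0.157 -1; 0.026 0.022 0 0 0 0.314 -1; 0.039 0.033 0 0 0 0.471 -1; 0.052 0.044 0 0 0 0.629 -1; 0.065 0.055 0 0 0 0.786 -1; 0.078 0.066 0 0 0 0.943 -1; 0.0915 0.077 0 0 0 1.1 -1; 0.0915 0.077 0 0 0 1.1 -1; 0.0915 0.077 0 0 0 1.1 -1; 0.0915 0.077 0 0 0 1.1 -1",
)

```text
clock: 7.7
tool_pos: [0.5414, 0.0498, 0.4046]
orientation: [-0.0, 0.806, 0.591, -0.0]
contact_force: [0.0, -0.1, -1.8]
finger_gap: 0.0158
gripper_force: 45.0
```

```bash
python3 - <<'E'
from h import *
o=bot.get_obs();q=o["orientation"];print(o["tool_pos"],np.degrees(2*np.arctan2(q[2],q[1])),q.round(4),o["joint_positions"].round(2))
c=bot.camera_info("side");im,d=bot.snapshot("side");cv2.imwrite("pics/s2.png",im[:,:,::-1]);np.save("pics/s2.npy",d)
u,v=proj(c,(.542,.05,.14)).astype(int);print(u,v)
cr=im[v-60:v+60,u-60:u+60,::-1];cv2.imwrite("pics/s2c.png",cv2.resize(cr,(600,600),interpolation=cv2.INTER_CUBIC))
E
```

```text
[0.54139607 0.0498046  0.40464215] 72.52604932398525 [-0.000e+00  8.063e-01  5.915e-01 -3.000e-04] [-0.44  0.51  0.44  1.82 -0.27  0.87 -0.17]
306 224
```

View pics/s2c.png

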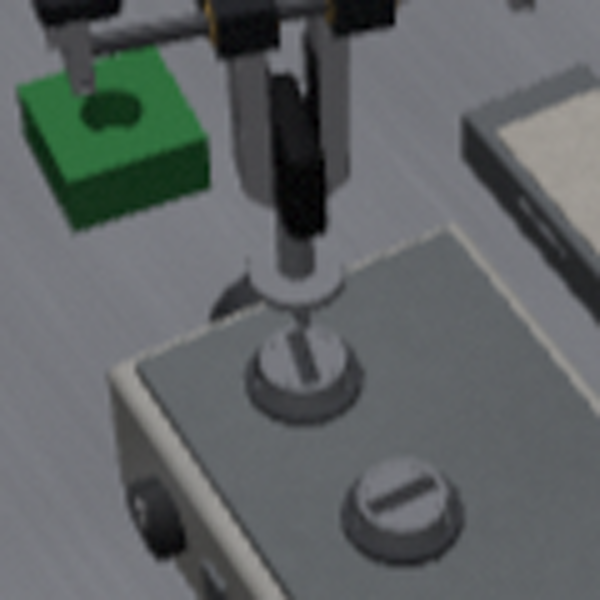

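The side crop shows the key hanging straight. Its collar is at (297,277), with the blade just below at (302,315), in line above the open slot at (303,357). I'll check the collar centre from stored depth against the TCP.

```bash
python3 - <<'E'
from h import *
c=bot.camera_info("side");im=cv2.imread("pics/s2.png").astype(float);W=world(c,np.load("pics/s2.npy"))
m=(np.hypot(W[...,0]-.542,W[...,1]-.05)<.027)&(W[...,2]>.145)&(W[...,2]<.175)&(im.mean(-1)>75)
P=W[m];print(len(P),np.percentile(P[:,2],[10,50,90]),)
T=W[m&(abs(W[...,2]-.160)<.006)];print(len(T),cv2.minEnclosingCircle(T[:,:2].astype(np.float32)),T[:,:2].min(0),T[:,:2].max(0))
v,u=np.nonzero(m);print(u.min(),u.max(),v.min(),v.max())
for x in(0,):print(proj(c,(.5415,.05,.161)),proj(c,(.5415,.05,.155)))
E
```

```text
172 [0.15830777 0.16054376 0.16301489]
169 ((0.5390923619270325, 0.050780680030584335), 0.02008206583559513) [0.52072397 0.03088265] [0.55905755 0.07076097]
295 314 212 226
[305.68027377 217.18394113] [305.77084187 219.26931968]
```

```bash
python3 - <<'E'
from slots import *
c=bot.camera_info("side")
for p in [(.542,.0505),(.538,-.029),(.534,-.109)]:
    try: slots(cv2.imread("pics/side0.png"),c,[p])
    except Exception as e: print("fail",str(e)[:60])
E
```

```text
head [0.5487 0.0607] r 35.2 slot off mm [-5.4 -4.5] size 19.1 7.6 yaw 74.6
head [ 0.5449 -0.0192] r 35.2 slot off mm [-3.6 -9.2] size 7.5 21.6 yaw 175.7
head [ 0.5415 -0.0999] r 35.2 slot off mm [-5.8 -4. ] size 18.9 7.9 yaw 68.9
```

Emit:
carry_out(
  series="0.0005 0.0006 -0.01 0 0 0.005 -1; 0.0005 0.0006 -0.02 0 0 0.005 -1; 0.0005 0.0006 -0.025 0 0 0.005 -1; 0.0005 0.0006 -0.027 0 0 0.005 -1; 0.0005 0.0006 -0.028 0 0 0.005 -1; 0.0005 0.0006 -0.029 0 0 0.005 -1; 0.0005 0.0006 -0.03 0 0 0.005 -1; 0.0005 0.0006 -0.031 0 0 0.005 -1; 0.0005 0.0006 -0.032 0 0 0.005 -1; 0.0005 0.0006 -0.032 0 0 0.005 -1",
)

```text
clock: 9.0
tool_pos: [0.5424, 0.0508, 0.3726]
orientation: [-0.0, 0.804, 0.594, -0.0]
contact_force: [0.2, 0.6, -1.9]
finger_gap: 0.0158
gripper_force: 45.0
```

Free entry, 3.4 mm into the slot. I'll go deeper and turn clockwise.

Emit:
carry_out(
  series="0 0 -0.003 0 0 0 -1; 0 0 -0.006 0 0 0 -1; 0 0 -0.006 0 0 -0.15 -1; 0 0 -0.006 0 0 -0.3 -1; 0 0 -0.006 0 0 -0.45 -1; 0 0 -0.006 0 0 -0.6 -1; 0 0 -0.006 0 0 -0.75 -1; 0 0 -0.006 0 0 -0.9 -1; 0 0 -0.006 0 0 -1.05 -1; 0 0 -0.006 0 0 -1.2 -1",
)

```text
clock: 10.25
tool_pos: [0.5427, 0.0505, 0.3665]
orientation: [0.001, 0.999, 0.034, 0.0]
contact_force: [0.4, -1.3, -3.9]
finger_gap: 0.0158
gripper_force: 45.0
```

Emit:
carry_out(
  series="0 0 0 0 0 -0.07 -1; 0 0 0 0 0 -0.14 -1; 0 0 0 0 0 -0.2 -1; 0 0 0 0 0 -0.25 -1; 0 0 0 0 0 -0.28 -1; 0 0 0 0 0 -0.31 -1; 0 0 0 0 0 -0.33 -1; 0 0 0 0 0 -0.35 -1; 0 0 0 0 0 -0.35 -1; 0 0 0 0 0 -0.35 -1",
)

```text
clock: 11.5
tool_pos: [0.5426, 0.0505, 0.3666]
orientation: [0.0, 0.99, -0.138, 0.0]
contact_force: [1.0, -3.6, -6.4]
finger_gap: 0.0155
gripper_force: 45.0
```

```bash
python3 - <<'E'
from h import *
o=bot.get_obs();q=o["orientation"];print(o["tool_pos"],np.degrees(2*np.arctan2(q[2],q[1])),o["moment"].round(3),o["contact_force"].round(1),o["joint_positions"].round(2))
E
```

```text
[0.54256685 0.05047    0.36661403] -15.881214848962461 [-1.082 -0.606  0.19 ] [ 1.  -3.6 -6.4] [-0.67  0.68  0.86  1.87 -0.65  0.9  -1.35]
```

Emit:
carry_out(
  series="0 0 0 0 0 -0.02 -1; 0 0 0 0 0 -0.04 -1; 0 0 0 0 0 -0.06 -1; 0 0 0 0 0 -0.08 -1; 0 0 0 0 0 -0.08 -1; 0 0 0 0 0 -0.08 -1; 0 0 0 0 0 -0.08 -1; 0 0 0 0 0 -0.08 -1; 0 0 0 0 0 -0.08 -1; 0 0 0 0 0 -0.08 -1",
)

```text
clock: 12.75
tool_pos: [0.5425, 0.0506, 0.3666]
orientation: [0.0, 0.984, -0.177, 0.0]
contact_force: [2.8, -4.5, -7.9]
finger_gap: 0.0157
gripper_force: 45.2
```

```bash
python3 - <<'E'
from h import *
o=bot.get_obs();q=o["orientation"];print(o["tool_pos"],np.degrees(2*np.arctan2(q[2],q[1])),o["moment"].round(3),o["contact_force"].round(1))
E
```

```text
[0.54252425 0.05062981 0.36659273] -20.437981729667964 [-1.353 -0.757  0.626] [ 2.8 -4.5 -7.9]
```

Firm stop (0.63 N m). I'll centre the blade, lift, and go to the other open screw.

Emit:
carry_out(
  series="0 0 0 0 0 0.15 -1; 0 0 0 0 0 0.3 -1; 0 0 0 0 0 0.3 -1; 0 0 0.01 0 0 0.3 -1; 0 0 0.025 0 0 0.3 -1; 0 0 0.038 0 0 0.3 -1; 0 -0.03 0.038 0 0 0.45 -1; -0.004 -0.07 0.038 0 0 0.6 -1; -0.008 -0.11 0.038 0 0 0.75 -1; -0.008 -0.14 0.038 0 0 0.9 -1",
)

```text
clock: 14.0
tool_pos: [0.5341, -0.091, 0.4058]
orientation: [0.0, 0.963, 0.269, 0.0]
contact_force: [0.2, 0.2, -2.1]
finger_gap: 0.0159
gripper_force: 45.0
```

Emit:
carry_out(
  series="0 -0.019 0 0 0 0.16 -1; 0 -0.019 0 0 0 0.32 -1; 0 -0.019 0 0 0 0.48 -1; 0 -0.019 0 0 0 0.6 -1; 0 -0.019 0 0 0 0.622 -1; 0 -0.019 0 0 0 0.622 -1; 0 -0.019 0 0 0 0.622 -1; 0 -0.019 0 0 0 0.622 -1; 0 -0.019 0 0 0 0.622 -1; 0 -0.019 0 0 0 0.622 -1",
)

```text
clock: 15.25
tool_pos: [0.5345, -0.1082, 0.4046]
orientation: [-0.0, 0.835, 0.55, -0.0]
contact_force: [-0.1, -0.8, -2.0]
finger_gap: 0.016
gripper_force: 45.0
```

```bash
python3 - <<'E'
from slots import *
o=bot.get_obs();q=o["orientation"];print(o["tool_pos"],np.degrees(2*np.arctan2(q[2],q[1])),o["joint_positions"].round(2))
c=bot.camera_info("wrist");im,d=bot.snapshot("wrist");im=im[:,:,::-1].copy();cv2.imwrite("pics/w3.png",im)
for p in [(.542,.0505),(.538,-.029),(.534,-.109)]:
    print(proj(c,(*p,.106)).round())
    try: slots(im,c,[p])
    except Exception as e: print("fail",str(e)[:60])
E
```

```text
[ 0.53445042 -0.10819734  0.40464543] 66.72743664818141 [-0.16  0.52  0.47  1.82 -0.29  0.87  0.04]
[233.  11.]
head [0.5334 0.0376] r 35.2 slot off mm [-1.3 -2.2] size 15.3 30.9 yaw 116.0
[279. 132.]
head [ 0.5376 -0.0294] r 35.2 slot off mm [0.3 0.5] size 7.5 28.7 yaw 177.0
[319. 237.]
head [ 0.5383 -0.1025] r 35.2 slot off mm [-6.  -9.9] size 7.9 21.0 yaw 55.9
```

View pics/w3.png

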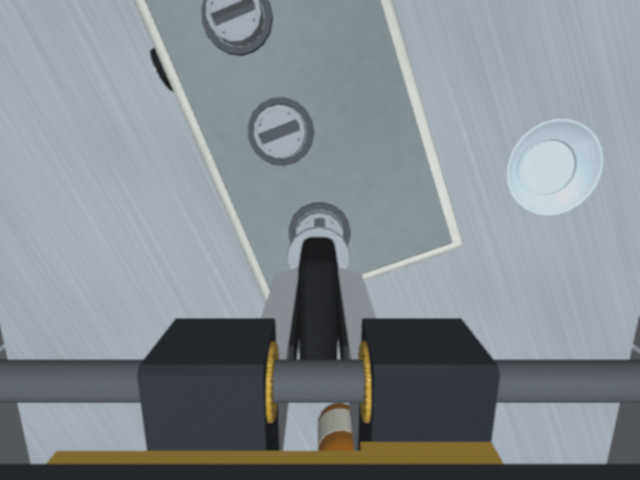

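The wrist view shows the first screw's slot at (235,12), now parallel to the locked middle one at (280,131). The key is in line over the third slot at (319,224), and the bottle is well clear below. I'll descend.

Emit:
carry_out(
  series="-0.0004 -0.0007 -0.01 0 0 0 -1; -0.0004 -0.0007 -0.02 0 0 0 -1; -0.0004 -0.0007 -0.025 0 0 0 -1; -0.0004 -0.0007 -0.027 0 0 0 -1; -0.0004 -0.0007 -0.028 0 0 0 -1; -0.0004 -0.0007 -0.029 0 0 0 -1; -0.0004 -0.0007 -0.03 0 0 0 -1; -0.0004 -0.0007 -0.031 0 0 0 -1; -0.0004 -0.0007 -0.032 0 0 0 -1; -0.0004 -0.0007 -0.032 0 0 0 -1",
)

```text
clock: 16.55
tool_pos: [0.534, -0.1089, 0.3726]
orientation: [-0.0, 0.835, 0.55, -0.0]
contact_force: [-0.6, -0.0, -1.2]
finger_gap: 0.0157
gripper_force: 45.0
```

Yaw 66.7° to about −20.4° is −1.52 rad in total.

Emit:
carry_out(
  series="0 0 -0.003 0 0 0 -1; 0 0 -0.006 0 0 0 -1; 0 0 -0.006 0 0 -0.14 -1; 0 0 -0.006 0 0 -0.28 -1; 0 0 -0.006 0 0 -0.42 -1; 0 0 -0.006 0 0 -0.56 -1; 0 0 -0.006 0 0 -0.7 -1; 0 0 -0.006 0 0 -0.84 -1; 0 0 -0.006 0 0 -0.98 -1; 0 0 -0.006 0 0 -1.1 -1",
)

```text
clock: 17.8
tool_pos: [0.5344, -0.1093, 0.3666]
orientation: [0.001, 1.0, 0.03, 0.001]
contact_force: [0.6, -1.8, -3.9]
finger_gap: 0.0157
gripper_force: 45.0
```

Emit:
carry_out(
  series="0 0 0 0 0 -0.08 -1; 0 0 0 0 0 -0.16 -1; 0 0 0 0 0 -0.23 -1; 0 0 0 0 0 -0.29 -1; 0 0 0 0 0 -0.33 -1; 0 0 0 0 0 -0.37 -1; 0 0 0 0 0 -0.4 -1; 0 0 0 0 0 -0.42 -1; 0 0 0 0 0 -0.42 -1; 0 0 0 0 0 -0.42 -1",
)

```text
clock: 19.05
tool_pos: [0.5342, -0.1092, 0.3666]
orientation: [0.0, 0.984, -0.177, 0.0]
contact_force: [3.0, -3.4, -7.4]
finger_gap: 0.0159
gripper_force: 45.1
```

```bash
python3 - <<'E'
from h import *
o=bot.get_obs();q=o["orientation"];print(o["tool_pos"],np.degrees(2*np.arctan2(q[2],q[1])),o["moment"].round(3),o["contact_force"].round(1))
E
```

```text
[ 0.53418071 -0.10921324  0.36664748] -20.338829044161344 [-1.29  -0.676  0.571] [ 3.  -3.4 -7.4]
```

Emit:
carry_out(
  series="0 0 0 0 0 0.15 -1; 0 0 0 0 0 0.3 -1; 0 0 0 0 0 0.3 -1; 0 0 0.01 0 0 0.3 -1; 0 0 0.025 0 0 0.3 -1; 0 0 0.038 0 0 0.3 -1; -0.03 0.02 0.038 0 0 0.4 -1; -0.06 0.055 0.038 0 0 0.524 -1; -0.084 0.083 0.038 0 0 0.524 -1; -0.084 0.083 0.038 0 0 0.524 -1",
)

```text
clock: 20.3
tool_pos: [0.4487, -0.0238, 0.4052]
orientation: [-0.001, 0.996, 0.086, -0.001]
contact_force: [0.8, -1.0, -1.5]
finger_gap: 0.0157
gripper_force: 45.0
```

```bash
python3 - <<'E'
from slots import *
o=bot.get_obs();q=o["orientation"];print(o["tool_pos"],np.degrees(2*np.arctan2(q[2],q[1])))
c=bot.camera_info("wrist");im,d=bot.snapshot("wrist");im=im[:,:,::-1].copy();cv2.imwrite("pics/w4.png",im)
for p in [(.542,.0505),(.538,-.029),(.534,-.109)]:
    try: slots(im,c,[p])
    except Exception as e: print("fail",str(e)[:60])
# stand centre from first views
for nm,cc in(("top0",bot.camera_info("top")),("w1",dict(np.load("pics/w1.npz")))):
    h=cv2.imread(f"pics/{nm}.png");K,R,t=(np.array(cc[k]) for k in("intrinsics","R","t"))
    yy,xx=np.mgrid[.24:.34:.0005,.40:.50:.0005];X=np.stack([xx,yy,np.full_like(xx,.041)],-1)@R.T+t;w=X@K.T;w=(w[...,:2]/w[...,2:]).astype(np.float32)
    r=cv2.remap(h,w[...,0],w[...,1],cv2.INTER_LINEAR);cv2.imwrite(f"pics/rect_{nm}.png",cv2.resize(r,(400,400)))
a=np.hstack([cv2.imread("pics/rect_top0.png"),cv2.imread("pics/rect_w1.png")]);cv2.imwrite("pics/rect.png",a)
E
```

```text
[ 0.44865342 -0.02383491  0.40516602] 9.844095594460544
head [0.5424 0.0506] r 18.3 slot off mm [0.1 0. ] size 7.5 28.5 yaw 176.9
head [ 0.5376 -0.0294] r 35.2 slot off mm [0.8 0.1] size 7.3 28.7 yaw 176.9
head [ 0.5343 -0.109 ] r 18.3 slot off mm [ 0. -0.] size 7.2 28.7 yaw 176.9
```

View pics/rect.png

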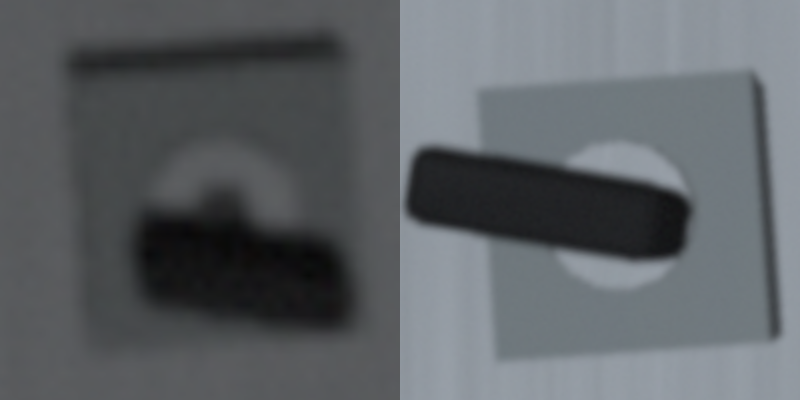

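All three slots now read a yaw of 176.9°, so they are parallel and locked. The rectified views show the collar at (223,215) of the right panel, giving a pocket centre of about (0.456, 0.2935). I'll carry the key back.

Emit:
carry_out(
  series="0 0.04 0 0 0 0 -1; 0.006 0.08 0 0 0 0 -1; 0.006 0.13 0 0 0 0 -1; 0.006 0.18 0 0 0 0 -1; 0.006 0.23 0 0 0 0 -1; 0.006 0.28 0 0 0 0 -1; 0.006 0.318 0 0 0 0 -1; 0.006 0.318 0 0 0 0 -1; 0.006 0.318 0 0 0 0 -1; 0.006 0.318 0 0 0 0 -1",
)

```text
clock: 21.6
tool_pos: [0.4567, 0.2904, 0.405]
orientation: [0.0, 0.997, 0.083, 0.0]
contact_force: [-0.5, -0.3, -1.8]
finger_gap: 0.0157
gripper_force: 45.0
```

```bash
python3 - <<'E'
from h import *
o=bot.get_obs();q=o["orientation"];print(o["tool_pos"],np.degrees(2*np.arctan2(q[2],q[1])))
E
```

```text
[0.45671934 0.29044183 0.40503113] 9.502574810216144
```

Emit:
carry_out(
  series="-0.0005 0.0025 -0.03 0 0 0 -1; -0.0005 0.0025 -0.06 0 0 0 -1; -0.0005 0.0025 -0.08 0 0 0 -1; -0.0005 0.0025 -0.088 0 0 0 -1; -0.0005 0.0025 -0.092 0 0 0 -1; -0.0005 0.0025 -0.095 0 0 0 -1; -0.0005 0.0025 -0.098 0 0 0 -1; -0.0005 0.0025 -0.101 0 0 0 -1; -0.0005 0.0025 -0.104 0 0 0 -1; -0.0005 0.0025 -0.104 0 0 0 -1",
)

```text
clock: 22.85
tool_pos: [0.4554, 0.2946, 0.3005]
orientation: [0.0, 0.996, 0.084, -0.0]
contact_force: [-0.1, -0.4, -1.4]
finger_gap: 0.0154
gripper_force: 45.0
```

Emit:
carry_out(
  series="0.0005 -0.001 -0.004 0 0 0 -1; 0.0005 -0.001 -0.008 0 0 0 -1; 0.0005 -0.001 -0.011 0 0 0 -1; 0.0005 -0.001 -0.013 0 0 0 -1; 0.0005 -0.001 -0.0145 0 0 0 -1; 0.0005 -0.001 -0.015 0 0 0 -1; 0.0005 -0.001 -0.015 0 0 0 -1; 0.0005 -0.001 -0.015 0 0 0 -1; 0.0005 -0.001 -0.015 0 0 0 -1; 0.0005 -0.001 -0.015 0 0 0 -1",
)

```text
clock: 24.1
tool_pos: [0.456, 0.2936, 0.2857]
orientation: [-0.0, 0.996, 0.084, 0.0]
contact_force: [-0.5, -0.1, -1.5]
finger_gap: 0.0158
gripper_force: 45.0
```

Emit:
carry_out(
  series="0 0 -0.0006 0 0 0 -1; 0 0 -0.0006 0 0 0 -1; 0 0 -0.0006 0 0 0 0; 0 0 -0.0006 0 0 0 0; 0 0 -0.0006 0 0 0 0; 0 0 -0.0006 0 0 0 0.3; 0 0 -0.0006 0 0 0 0.3; 0 0 -0.0006 0 0 0 0.3; 0 0 -0.0006 0 0 0 0.3; 0 0 -0.0006 0 0 0 0.3",
)

```text
clock: 25.35
tool_pos: [0.456, 0.2936, 0.2851]
orientation: [0.0, 0.996, 0.084, 0.0]
contact_force: [-0.1, 0.0, 0.9]
finger_gap: 0.061
gripper_force: 0.0
```

Emit:
carry_out(
  series="0 0 0.02 0 0 0 0.3; 0 0 0.05 0 0 0 0.3; 0 0 0.08 0 0 0 0.3; 0 0 0.12 0 0 0 0.3; 0 0 0.14 0 0 0 0.3; 0 0 0.14 0 0 0 0.3; 0 0 0.14 0 0 0 0.3; 0 0 0.14 0 0 0 0.3; 0 0 0.14 0 0 0 0.3; 0 0 0.14 0 0 0 0.3",
)

```text
clock: 26.6
tool_pos: [0.456, 0.2935, 0.4247]
orientation: [0.0, 0.996, 0.084, -0.0]
contact_force: [0.6, -0.1, -0.0]
finger_gap: 0.0608
gripper_force: 0.0
```

```bash
python3 - <<'E'
from h import *
im,_=bot.snapshot("side");a=cv2.resize(im[120:320,140:420,::-1],(784,560),interpolation=cv2.INTER_CUBIC);cv2.imwrite("pics/s3.png",a)
c=bot.camera_info("wrist");im,d=bot.snapshot("wrist");W=world(c,d);m=(W[...,2]>.105)&(W[...,2]<.135)&(d>0)&(np.hypot(W[...,0]-.456,W[...,1]-.29)<.06)
P=W[m];print(len(P),P[:,2].mean(),cv2.minAreaRect(P[:,:2].astype(np.float32)))
E
```

```text
1393 0.12205918221924182 ((0.45552366971969604, 0.29404696822166443), (0.04939316213130951, 0.01594623737037182), 9.68126392364502)
```

View pics/s3.png

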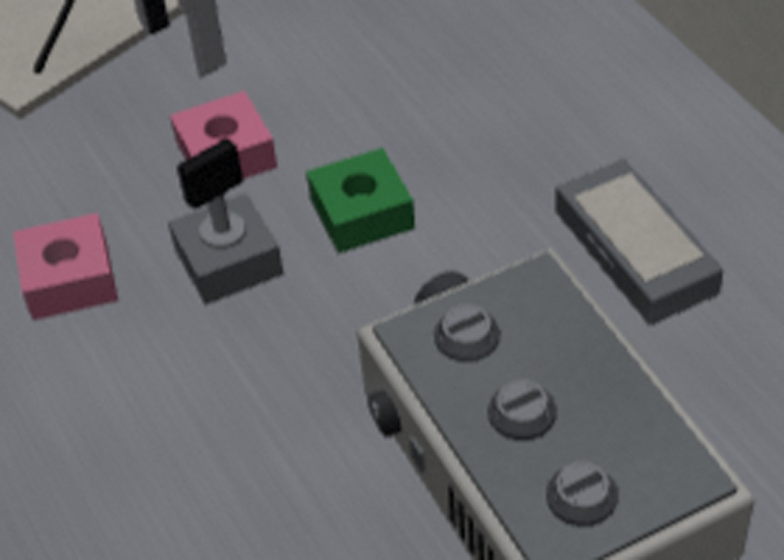

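The key stands upright in the grey block: collar seated at (221,230), handle at (211,172), same height as at the start. The three slots at (466,325), (522,402) and (581,487) are parallel. I'll hand in.

```bash
python3 -c "
from plant import bot
print(bot.hand_in())"
```

```text
the job is handed in; nothing more can be done
None
```

Both open screws are turned clockwise to their stops with the key, the third was left locked, the key is back upright in its grey stand, and the job was handed in at about 27 s.

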